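# Hang the resistor bank on its two hooks in the machine's control box

## Task

Pick up the braking-resistor bank by its bow handle and hang it in the end compartment of the open control box, its rear bar lying in both hooks on the dividing wall. Lower it gently, since the hooks are thin and were set by hand and are not quite level: feel that both hooks carry it before you let go, then let it hang there at rest. Leave everything else on the bench and in the box where it is.

Things in the scene. Friction and masses are not known exactly. Their poses are not given: they have to be found in the camera images.
- bank_grip (a point): centre of the bow handle of the resistor bank, the thing to hang. Handle: dark flat bar along the bank's x, 106 mm long, 12 mm thick (y), 14 mm high, its centre 141 mm above the bank's underside, free underneath for 34 mm between two uprights 94 mm apart. Axes: x along the bank, y towards its rear (the side with the hanging bar), z up
- bank_mid (a point): middle of the same bank, 50 mm above its underside, 91 mm below the handle's centre; mass centre within 6 mm. Bank: two brown ribbed tubes one above the other between upright steel end plates, 234 mm long (x), 50 mm deep (y), 100 mm high without handle, 0.55 to 0.9 kg; it starts standing on the bench. Rubber feet, low at its rear, reach y = +49.5 mm and lean on the wall when hung
- bar_near (a point): point on the axis of the bank's hanging bar: a round steel bar, 8 mm in diameter, along the bank's whole rear, 42 mm behind (+y) and 55 mm below the handle's centre. This point is 80 mm from the middle towards the bank's -x end; it belongs in the near hook (robot's side)
- bar_far (a point): the same, 80 mm from the middle towards the bank's +x end; it belongs in the far hook. Hung properly, the bank's x and y axes agree with the control box's, and the bar's axis lies 4 mm above both throat floors
- hook_place (a point): point on the dividing wall's face midway between the two hooks, at the nominal height of their throat floors. Axes: x along the wall (hook_near at -80 mm, hook_far at +80 mm), -y straight out from the wall into the compartment, z up. The hook rail (2 x 196 mm strip below) is clamped in slots by hand: the real throat floors lie up to 10 mm above or below this point, which is not measured
- wall_top (a point): point on the dividing wall's top edge above hook_place. Each J-hook, 16 mm wide in x: back strip 0-3 mm off the wall, up to 36 mm above the throat floor; throat 3-15 mm off the wall, open upwards; nose 15-18 mm, 14 mm high; then a lip leaning out to 24 mm off the wall, 24 mm up. One hook may sit up to 4 mm higher than the other. Rigid to a hand's force, but thin: some 15 N on one bends it
- control_box: white steel box fixed to the bench, open on top, 360 (x) x 700 (y) x 150 mm, with electrical gear. Origin: centre of its underside; z up. Resistor compartment at its -y end, 166 mm wide, floor at z = 4 mm: end wall's inner face at y = -346 mm, dividing wall's face (carries both hooks) at y = -180 mm, its top at z = 149 mm; nominal throat floors at z = 112 mm
- spare_tube: a single spare resistor tube lying on the bench, brown ribbed, 180 mm long, 38 mm high, white square ends; a bystander
- contactor: a loose black contactor, a block 70 x 55 x 72 mm; a bystander
- tape_roll: a roll of black tape, 70 mm across, 19 mm high; a bystander
- screwdriver: a screwdriver lying on the bench; a bystander
- wrench: a spanner lying on the bench; a bystander
- fuse_cap: a white porcelain fuse cap, 32 mm across, 36 mm high, on the bench; a bystander
- fuse_cap_in_box: the same kind of fuse cap, standing on the floor of the resistor compartment, well away from the dividing wall; a bystander

How it is judged:
By the outcome, as a careful person would: the job done as asked, in the order asked, and still so for the second after the job is handed in, with the robot touching nothing.
It also fails if it takes over 48 s, if anything falls off the work surface, if the arm or the gripper's body presses on something with over 40 N, if the wrist force passes 120 N, or if a joint passes its speed limit or range.

## Robot

A 7-joint arm with a two-finger parallel gripper is mounted at the origin on the work surface. World frame = base frame: x ahead of the robot, y to its left, z up, the work surface at z = 0. Lengths are in m, angles in degrees, forces in N, time in s.
With the tool pointing down it reaches from about 0.425 to 0.825 m from the base axis. Payload 3.6 kg.
Tool frame: the origin (TCP) lies at the very end of the fingers, on their centre line; the grasp point (between the pads) lies 19 mm behind it; y points along the fingers, x is the direction in which the jaws open and shut, and the axes are right-handed (so a half turn about y gives the same grasp; the last joint's range is limited). The gripper opens to 85 mm and grips with 20 to 120 N. Pads are 22 mm wide; open, the fingers measure 114 mm over their backs; the gripper's body (76 mm by 85 mm) begins 54 mm behind the grasp point. The pads swing forward as they close: fully open they stand 13 mm farther back than shut.
Start: joints at [67.237, 35.231, -0.722, 81.555, 0.464, 63.22, -2.315], TCP at [0.236, -0.606, 0.231] pointing down, gripper open.
Joint ranges: [-178.69, 178.69], [-17.37, 117.87], [-77.05, 75.6], [15.02, 138.74], [-78.02, 258.01], [0.78, 113.62], [-162.83, 162.83]. Speed limits (degrees/s): [159.86, 159.86, 180, 180, 180, 180, 180].

## Interface

Orientations are given as a 3x3 rotation matrix whose columns are the frame's x, y, z axes.
In Python, from cell import env gives the robot as it stands.
- The arm moves only by the tool arm_command, never from a script. Its argument "steps" is one flat list of numbers, 5 for each row, row after row: the shift along the tool's x, y, z in m, then the turn about the tool's y in rad, then the gripper's target within -1 to 1 (fully open at 1, half-way at 0, shut at -1). In form: [x, y, z, yaw, claw, x, y, z, yaw, claw, ...]. A call has exactly 5 rows; each row is the pose to reach, as a shift and turn from the pose commanded when the call began, along the tool's axes at that moment; what a row does not reach only later rows make up. A row lasts 1/8 s, in which the tool goes at most 62.5 mm and 10.7 degrees, less where a joint would pass 70% of its speed; a pose out of reach is approached as far as the arm can. A call with a gripper value outside its range is refused whole. The fingers move at their own pace and stop on an object; "squeeze" is the grip in N (left out, the last holds). Time passes only in rows, so rows that repeat a pose let the fingers close, or fill a call up. It gives the time, the measured TCP pose, the force and the opening at its end, in the units of the state.
- env.get_obs(): the state, without advancing time (a new reading comes with each control period).
- env.camera(name): name is "scene" or "top" or "wrist"; returns a dict with "pixels" (384x512x3 uint8, red, green, blue), "z_map" (384x512 float32, m along the optical axis (not along the pixel's ray), 0 where there is no reading), "camera_matrix" (3x3 intrinsics, pixels), "extrinsics" (4x4, takes a point from camera to world coordinates). Camera axes: x right, y down, z forward; pixel columns grow to the right and rows downward; lengths in m; the calibration is good to about 2 mm. A picture is of the moment at which its call begins.
- env.job_done(): hands the job in, once; it reports no verdict.
Trained networks look in a picture, given as the dict that the camera call returned (one of the last four; its "shot" number tells which), for a name from the list of things; names that differ only in an ending like _2 or _b are one class to them, and where a whole thing is asked for, a point or a joint stands for the part that bears it (a point fixed in the world has none). Each returns a list of dicts, best first, with "confidence" (0 to 1); they miss things now and then, are a little off and sometimes report something else, mostly with a low value. They report only what shows in the picture. A call takes as long as a camera call.
- env.cut_out(thing, picture): "pixels" (384x512 bool, what is visible of it) and "centre" ([row, column] in pixels, amid what is visible of it).
- env.mark_of(thing, picture): "centre" ([row, column] in pixels: a listed point, or the origin of a listed thing).
The state is a dict: "time": time; "joint_positions": joint angles; "joint_vel": joint speeds; "joint_torque": joint torques, N m; "tcp_pos": TCP position; "tcp_rot": TCP orientation; "force": force on the tool from outside, world axes, zero at the start; "torque": the same for the moment, N m; "width": finger opening in m.
Only numpy, scipy, OpenCV 4.12 (cv2) and the standard library are available. Lean on these libraries where they do the work, as an engineer would, in place of code of your own. Each camera call takes 0.05 s, during which the arm holds its last target.

## Working session

There is one attempt and no reset: what is moved stays moved. The work goes in short steps, Python scripts to look and compute and a tool call to move; the robot and the scene stay as the last step left them, time stands still between calls to the robot, and variables do not carry over. Pictures are saved under pics/ and viewed, and the job is handed in when it is done.

Besides the shell and the picture viewer there is one more tool, called after ">>>" as name(argument=value, ...) on one line, values as JSON. arm_command: Moves the arm, as the interface text tells. Its arguments: {"type":"object","properties":{"steps":{"type":"array"},"squeeze":{"type":"number"}},"required":["steps"]}

```bash
ls; mkdir -p pics; cat > h.py <<'E'
import numpy as np, cv2, pickle
from cell import env
def snap(n,tag):
    p=env.camera(n); cv2.imwrite(f'pics/{tag}.png',p['pixels'][:,:,::-1]); return p
def w(p,r,c,z=None,k=1):
    K=np.array(p['camera_matrix']);E=np.array(p['extrinsics'])
    ray=np.array([(c-K[0,2])/K[0,0],(r-K[1,2])/K[1,1],1])
    if z is None:
        a=p['z_map'][int(r)-k:int(r)+k+1,int(c)-k:int(c)+k+1]; d=np.median(a[a>0])
    else:
        R=E[:3,:3]@ray; d=(z-E[2,3])/R[2]
    return E[:3,:3]@(ray*d)+E[:3,3]
def proj(p,X):
    K=np.array(p['camera_matrix']);E=np.array(p['extrinsics'])
    c=E[:3,:3].T@(np.array(X)-E[:3,3]); u=K@c; return u[1]/u[2],u[0]/u[2]
def cloud(p):
    K=np.array(p['camera_matrix']);E=np.array(p['extrinsics'])
    z=p['z_map'];r,c=np.mgrid[:z.shape[0],:z.shape[1]]
    q=np.stack([(c-K[0,2])/K[0,0]*z,(r-K[1,2])/K[1,1]*z,z],-1)
    X=q@E[:3,:3].T+E[:3,3]; X[z<=0]=np.nan; return X
E
python3 - <<'E'
from h import *
np.set_printoptions(precision=4,suppress=True)
o=env.get_obs(); print(o)
for n in ['scene','top','wrist']:
    p=snap(n,n+'0'); pickle.dump(p,open(f'{n}0.pkl','wb'))
    print(n,p['extrinsics'],p['camera_matrix'])
    for t in ['bank_grip','bank_mid','bar_near','bar_far','hook_place','wall_top','control_box','fuse_cap_in_box']:
        m=env.mark_of(t,p)
        for d in m[:2]:
            r,c=d['centre']; 
            try: X=w(p,r,c)
            except Exception as e: X=None
            print(n,t,round(d['confidence'],2),np.round([r,c],1),X)
E
```

```text
pics
{'time': 0.0, 'joint_positions': array([67.2339, 35.2911, -0.7238, 81.6419,  0.464 , 63.2203, -2.314 ]), 'joint_vel': array([ 0.0414,  0.0134,  0.0586, -0.033 ,  0.0427, -0.0411,  0.0347]), 'joint_torque': array([  0.0005, -46.9219,   0.2595, -17.1036,   0.01  ,   0.0097,
         0.    ]), 'tcp_pos': array([ 0.2353, -0.6051,  0.2301]), 'tcp_rot': array([[ 0.3625, -0.001 ,  0.932 ],
       [-0.932 ,  0.0024,  0.3625],
       [-0.0026, -1.    , -0.    ]]), 'force': array([-0.2916,  0.1826,  1.1154]), 'torque': array([ 0.0282, -0.0426, -0.0425]), 'width': 0.0853739845967194}
scene [[-0.8337  0.4529 -0.3159  0.8488]
 [ 0.552   0.6712 -0.4947  0.3997]
 [-0.012  -0.5868 -0.8096  0.934 ]
 [ 0.      0.      0.      1.    ]] [[395.597    0.     260.6496]
 [  0.     395.597  192.7851]
 [  0.       0.       1.    ]]
scene bank_mid 0.65 [144.8 242.5] [ 0.4595 -0.3042  0.0703]
scene bar_near 0.94 [142.3 266.2] [ 0.4061 -0.2579  0.09  ]
scene bar_near 0.46 [140.3 172.1] [ 0.6055 -0.5087 -0.0024]
scene bar_far 0.89 [152.8 212.7] [ 0.5388 -0.3488  0.0434]
scene bar_far 0.49 [141.7 269.2] [ 0.3
[... 735 characters left out ...]
p bar_near 0.66 [251.3 310.5] [ 0.3912 -0.2779  0.0007]
top bar_far 0.91 [196.8 329.4] [ 0.5427 -0.3221  0.0886]
top hook_place 0.9 [189.9 179.2] [0.5679 0.0802 0.1394]
top wall_top 0.83 [187.1 180.2] [0.5769 0.08   0.1259]
top wall_top 0.47 [243.3 393.5] [ 0.4073 -0.523   0.0027]
top control_box 0.92 [193.7 127.4] [0.5747 0.2522 0.0265]
top control_box 0.34 [191.1 180.1] [0.5659 0.0799 0.1288]
top fuse_cap_in_box 0.52 [149.7 226. ] [ 0.6939 -0.0387  0.0387]
wrist [[ 0.3615 -0.8869 -0.2875  0.3098]
 [-0.9324 -0.3442 -0.1104 -0.5776]
 [-0.001   0.308  -0.9514  0.374 ]
 [ 0.      0.      0.      1.    ]] [[265.988    0.     257.9627]
 [  0.     265.988  191.4968]
 [  0.       0.       1.    ]]
```

```bash
python3 - <<'E'
import cv2
for n in ['scene0','top0']:
    a=cv2.imread(f'pics/{n}.png'); cv2.imwrite(f'pics/{n}b.png',cv2.resize(a,(800,600),interpolation=cv2.INTER_CUBIC))
E
```

```text
(no output)
```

View pics/scene0b.png

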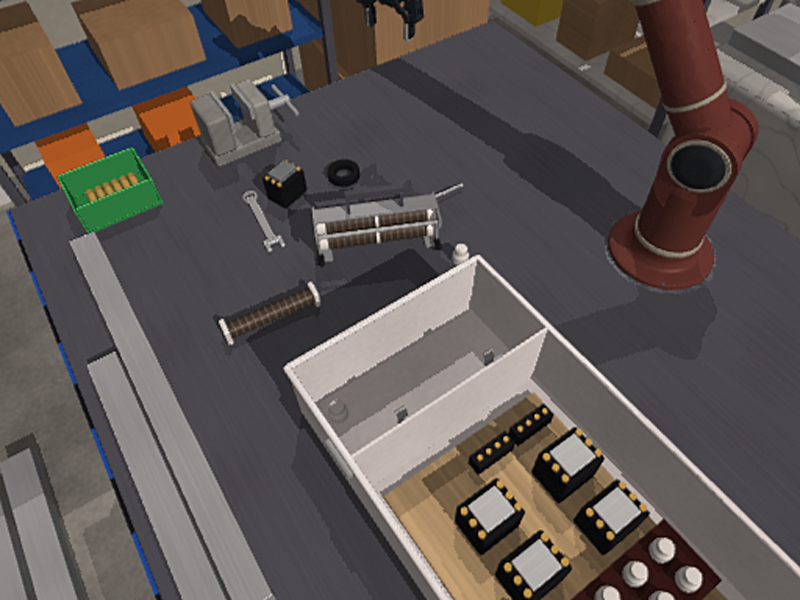

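View pics/top0b.png

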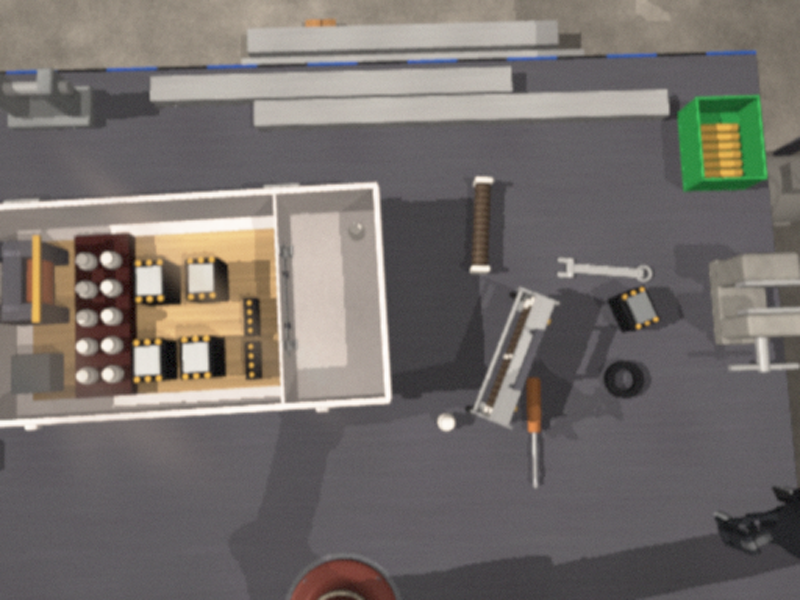

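```bash
python3 - <<'E'
from h import *
np.set_printoptions(precision=4,suppress=True)
for n in ['top','scene']:
    p=pickle.load(open(n+'0.pkl','rb')); X=cloud(p).reshape(-1,3)
    b=X[(abs(X[:,0]-.5)<.12)&(abs(X[:,1]+.3)<.1)]
    fl=b[abs(b[:,2])<.01]; print(n,'floor',np.nanmean(fl[:,2]),fl[:,2].std())
    # handle
    q=X[(X[:,2]>.125)&(X[:,2]<.17)&(abs(X[:,0]-.48)<.2)&(abs(X[:,1]+.3)<.15)]
    print('handle',len(q),q.mean(0) if len(q) else None, q.min(0),q.max(0))
    if len(q)>5:
        u,s,v=np.linalg.svd(q[:,:2]-q[:,:2].mean(0)); print(s/np.sqrt(len(q)),v[0])
        t=(q[:,:2]-q[:,:2].mean(0))@v[0]; print(t.min(),t.max(),np.percentile(q[:,2],[5,50,95]))
    # box rim
    q=X[(X[:,2]>.13)&(X[:,2]<.17)&(X[:,1]>-.15)&(X[:,0]>.3)&(X[:,0]<.85)]
    print('rim z',np.percentile(q[:,2],[5,25,50,75,95]))
    q=X[(X[:,2]>.135)&(X[:,2]<.165)&(X[:,0]>.45)&(X[:,0]<.7)&(X[:,1]<.2)]
    for lo,hi in ((-.15,0),(.03,.15)):
        e=q[(q[:,1]>lo)&(q[:,1]<hi)]
        if len(e)>5: print(lo,len(e),np.polyfit(e[:,0]-.57,e[:,1],1),e[:,1].std(),np.median(e[:,2]))
    q=X[(X[:,2]>.135)&(X[:,2]<.165)&(X[:,1]>-.05)&(X[:,1]<.3)]
    for lo,hi in ((.3,.45),(.7,.85)):
        e=q[(q[:,0]>lo)&(q[:,0]<hi)]
        if len(e)>5: print('x',lo,len(e),np.polyfit(e[:,1],e[:,0],1),e[:,0].std(),np.median(e[:,2]))
E
```

```text
top floor 0.000157190350055112 0.0021070814077679403
handle 247 [ 0.4529 -0.3258  0.1464] [ 0.4027 -0.3526  0.1271] [ 0.503  -0.3006  0.1531]
[0.0314 0.004 ] [-0.9159  0.4015]
-0.05409012074969757 0.051961320091083535 [0.1366 0.1476 0.1507]
rim z [0.1336 0.1464 0.1487 0.1502 0.1521]
-0.15 371 [ 0.03   -0.0897] 0.0036039959507560802 0.14952945742510304
0.03 278 [0.0373 0.0794] 0.0070345239143237955 0.1478004473859033
x 0.3 611 [-0.0433  0.3961] 0.011516985346220303 0.14944857966953606
x 0.7 701 [-0.0287  0.7493] 0.008741496467314418 0.14835458533095136
scene floor 0.00012216991594658316 0.001814534935667314
handle 252 [ 0.4563 -0.3233  0.1436] [ 0.4056 -0.3508  0.1257] [ 0.5054 -0.2967  0.1516]
[0.0316 0.0041] [ 0.9163 -0.4006]
-0.053657746505576545 0.052217803885611674 [0.1342 0.1457 0.1497]
rim z [0.132  0.14   0.1481 0.1501 0.1519]
-0.15 572 [ 0.0325 -0.0857] 0.003566395144603995 0.14837775478387116
0.03 487 [0.0421 0.0831] 0.007120949846094105 0.1466940924858705
x 0.3 1003 [-0.0458  0.3988] 0.01076830883755163 0.1485209888706458
x 0.7 1098 [-0.0279  0.751 ] 0.01008094062701912 0.14936625326873826
```

>>> arm_command(steps=[-0.03, -0.01, 0.05, 0.157, 1, -0.06, -0.025, 0.1, 0.314, 1, -0.09, -0.04, 0.15, 0.471, 1, -0.12, -0.055, 0.2, 0.628, 1, -0.15, -0.07, 0.25, 0.785, 1])

```text
time: 1.98
tcp_pos: [0.4153, -0.3738, 0.3021]
tcp_rot: [[-0.407, 0.001, 0.913], [-0.913, -0.0, -0.407], [-0.0, -1.0, 0.001]]
force: [1.1, -1.0, 0.2]
width: 0.0855
```

```bash
cat >> h.py <<'E'
def tool(dw):  # world delta -> tool shift
    return np.array(env.get_obs()['tcp_rot']).T@np.array(dw)
def st():
    o=env.get_obs(); R=o['tcp_rot']
    print('t',o['time'],'tcp',np.round(o['tcp_pos'],4),'ang',np.degrees(np.arctan2(R[1,0],R[0,0])).round(2),'F',np.round(o['force'],2),'T',np.round(o['torque'],2),'w',round(o['width'],4)); return o
E
python3 - <<'E'
from h import *
o=st(); print(o['joint_positions'])
p=snap('wrist','w1'); pickle.dump(p,open('w1.pkl','wb'))
print(tool(np.array([.4545,-.3245,.28])-o['tcp_pos']))
E
```

```text
t 1.975 tcp [ 0.4153 -0.3738  0.3021] ang -114.02 F [ 1.09 -1.02  0.16] T [ 0.   -0.02  0.01] w 0.0855
[ 33.37969528  23.55591994   9.58249217  90.99470221  -4.20190886
  65.75901545 -70.11979316]
[-0.06057514  0.02270622  0.01629241]
```

View pics/w1.png

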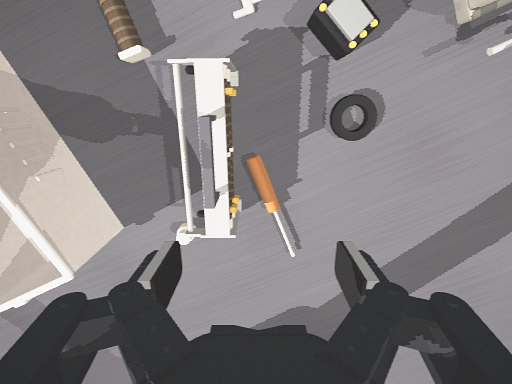

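```bash
cat > m1.py <<'E'
from h import *
import sys
np.set_printoptions(precision=4,suppress=True)
p=pickle.load(open(sys.argv[1],'rb')); X=cloud(p).reshape(-1,3)
f=X[(abs(X[:,2])<.01)]; print('floor',f[:,2].mean())
q=X[(X[:,2]>.135)&(X[:,2]<.165)&(abs(X[:,0]-.455)<.07)&(abs(X[:,1]+.325)<.05)]
m=q[:,:2].mean(0); u,s,v=np.linalg.svd(q[:,:2]-m,full_matrices=False); t=(q[:,:2]-m)@v[0]; n=(q[:,:2]-m)@v[1]
a=np.degrees(np.arctan2(v[0,1],v[0,0])); mid=m+v[0]*(t.min()+t.max())/2+v[1]*(np.percentile(n,2)+np.percentile(n,98))/2
print('handle n',len(q),m,'mid',mid,'ang',a,t.min(),t.max(),np.percentile(n,[2,50,98]),np.percentile(q[:,2],[5,50,95]))
# bar
ang=np.radians(-23.65);ex=np.array([np.cos(ang),np.sin(ang)]);ey=np.array([-ex[1],ex[0]])
L=np.c_[(X[:,:2]-mid)@ex,(X[:,:2]-mid)@ey,X[:,2]]
b=L[(abs(L[:,0])<.1)&(L[:,1]>.032)&(L[:,1]<.052)&(L[:,2]>.075)&(L[:,2]<.1)]
if len(b)>5: print('bar',len(b),np.polyfit(b[:,0],b[:,1],1),b[:,1].mean(),np.percentile(b[:,2],[5,50,95]))
for k in ['bank_grip','bar_near','bar_far']:
    pass
E
python3 m1.py w1.pkl; python3 m1.py top0.pkl; python3 m1.py scene0.pkl
```

```text
floor 0.00027402808371703206
handle n 1156 [ 0.4561 -0.328 ] mid [ 0.4535 -0.3261] ang 156.17990887736659 -0.05008663864922184 0.05641687464536135 [-0.0066  0.0001  0.0052] [0.1396 0.148  0.1492]
bar 908 [-0.0035  0.0415] 0.0414563090685921 [0.0866 0.0894 0.0909]
floor 0.0004634773524998427
handle n 239 [ 0.4528 -0.3258] mid [ 0.4536 -0.3269] ang 156.20755748749144 -0.05409997223297043 0.05193192137586826 [-0.0054 -0.0003  0.0067] [0.1393 0.1476 0.1507]
bar 218 [-0.0027  0.042 ] 0.04201823388796868 [0.0858 0.0893 0.0924]
floor 0.0005415440426515135
handle n 231 [ 0.455  -0.3229] mid [ 0.4548 -0.325 ] ang -23.659219187085704 -0.05231365132430624 0.05356222814008553 [-0.0099  0.0016  0.0058] [0.1367 0.1459 0.1498]
bar 189 [0.0007 0.0431] 0.043108719285074044 [0.0848 0.0886 0.0919]
```

>>> arm_command(steps=[-0.059, 0, 0.0155, 0, 1, -0.059, 0.05, 0.0155, 0, 1, -0.059, 0.1, 0.0155, 0, 1, -0.059, 0.14, 0.0155, 0, 1, -0.059, 0.14, 0.0155, 0, 1])

```text
time: 2.65
tcp_pos: [0.4502, -0.3263, 0.1587]
tcp_rot: [[-0.402, -0.006, 0.916], [-0.916, 0.004, -0.402], [-0.001, -1.0, -0.007]]
force: [1.0, -0.2, 0.7]
width: 0.0855
```

```bash
python3 - <<'E'
from h import *
o=st()
print(tool(np.array([.4535,-.3262,.122])-o['tcp_pos']))
p=snap('wrist','w2'); pickle.dump(p,open('w2.pkl','wb'))
E
python3 m1.py w2.pkl
```

```text
t 2.65 tcp [ 0.4502 -0.3263  0.1587] ang -113.7 F [ 1.02 -0.17  0.66] T [0.04 0.01 0.02] w 0.0855
[-0.00135357  0.03663053  0.0032458 ]
floor 0.00023549600988923082
handle n 2951 [ 0.4599 -0.3289] mid [ 0.4539 -0.3263] ang 156.13160087266064 -0.046532648908264584 0.05974722161294373 [-0.0058  0.      0.0058] [0.147  0.1481 0.149 ]
bar 2188 [-0.0038  0.0415] 0.0414442715054711 [0.087  0.0894 0.0908]
```

View pics/w2.png

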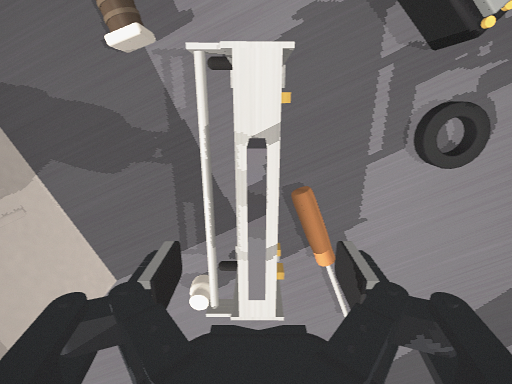

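>>> arm_command(steps=[-0.0015, 0.03, 0.0035, 0, 1, -0.0015, 0.037, 0.0035, 0, 1, -0.0015, 0.037, 0.0035, 0, 0, -0.0015, 0.037, 0.0035, 0, -1, -0.0015, 0.037, 0.0035, 0, -1], squeeze=70)

```text
time: 3.32
tcp_pos: [0.4564, -0.328, 0.1254]
tcp_rot: [[-0.403, 0.002, 0.915], [-0.915, -0.001, -0.402], [0.0, -1.0, 0.002]]
force: [0.4, -0.2, -0.4]
width: 0.0322
```

>>> arm_command(steps=[0, 0, 0, 0, -1, 0, 0, 0, 0, -1, 0, 0, 0, 0, -1, 0, 0, 0, 0, -1, 0, 0, 0, 0, -1])

```text
time: 3.95
tcp_pos: [0.4561, -0.3279, 0.125]
tcp_rot: [[-0.403, 0.001, 0.915], [-0.915, -0.0, -0.403], [0.0, -1.0, 0.001]]
force: [-1.1, 0.9, 5.5]
width: 0.0105
```

```bash
python3 - <<'E'
from h import *
o=st()
p=snap('wrist','w3'); pickle.dump(p,open('w3.pkl','wb'))
E
python3 m1.py w3.pkl
```

```text
t 3.95 tcp [ 0.4561 -0.3279  0.125 ] ang -113.73 F [-1.05  0.85  5.54] T [ 0.16  0.19 -0.03] w 0.0105
floor 0.000233108245558788
handle n 5423 [ 0.4658 -0.3316] mid [ 0.4602 -0.3292] ang 156.19040490152457 -0.04035512925228246 0.05240193603227926 [-0.0163 -0.0002  0.0163] [0.1407 0.1482 0.1623]
bar 2479 [-0.0037  0.0414] 0.04131638348255198 [0.087  0.0894 0.0908]
```

View pics/w3.png

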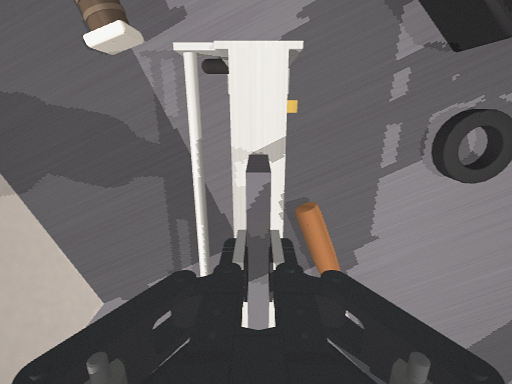

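>>> arm_command(steps=[0, -0.01, 0, 0, -1, 0, -0.04, 0, 0, -1, 0, -0.09, 0, 0, -1, 0, -0.14, 0, 0, -1, 0, -0.185, 0, 0, -1])

```text
time: 4.62
tcp_pos: [0.4551, -0.327, 0.3098]
tcp_rot: [[-0.402, -0.002, 0.915], [-0.915, 0.001, -0.402], [-0.0, -1.0, -0.003]]
force: [0.7, 0.2, -6.1]
width: 0.0107
```

>>> arm_command(steps=[0, 0, 0, 0, -1, 0, 0, 0, 0, -1, 0, 0, 0, 0, -1, 0, 0, 0, 0, -1, 0, 0, 0, 0, -1])

```text
time: 5.25
tcp_pos: [0.4558, -0.3275, 0.3085]
tcp_rot: [[-0.402, -0.001, 0.915], [-0.915, 0.001, -0.402], [-0.0, -1.0, -0.002]]
force: [-0.3, -0.4, -6.6]
width: 0.0108
```

```bash
cat > m2.py <<'E'
# bank geometry in tool-aligned frame from wrist camera
from h import *
np.set_printoptions(precision=4,suppress=True)
o=st(); R=np.array(o['tcp_rot']);T=np.array(o['tcp_pos'])
import sys; tag=sys.argv[1]
p=snap('wrist',tag); pickle.dump((p,o),open(tag+'.pkl','wb'))
X=cloud(p).reshape(-1,3); L=(X-T)@R   # tool coords: x=-bank y, y=down, z=+bank x
# handle centre ~ (0,-0.019+,0); bar at x=-.042, y = -.019+.055-.004(top)
b=L[(L[:,0]<-.03)&(L[:,0]>-.055)&(L[:,1]>.015)&(L[:,1]<.06)&(L[:,2]>.02)&(L[:,2]<.12)]
print('bar',len(b))
if len(b)>20:
    c=np.polyfit(b[:,2],b[:,0],1); d=np.polyfit(b[:,2],b[:,1],1)
    print(' x fit',c,' x@80',np.polyval(c,.08),'y fit',d,'y@80',np.polyval(d,.08), 'med',np.median(b[:,1]),np.percentile(b[:,1],3))
h=L[(abs(L[:,0])<.02)&(L[:,1]>-.035)&(L[:,1]<-.01)&(L[:,2]>.02)&(L[:,2]<.1)]
print('handle',len(h),h[:,2].max() if len(h) else 0, np.polyfit(h[:,2],h[:,0],1) if len(h)>5 else 0)
E
python3 m2.py w4
```

```text
t 5.25 tcp [ 0.4558 -0.3275  0.3085] ang -113.73 F [-0.32 -0.37 -6.62] T [-0.06 -0.03 -0.02] w 0.0108
bar 2163
 x fit [ 0.0206 -0.0428]  x@80 -0.04110955361471483 y fit [-0.0334  0.0377] y@80 0.035039297779981785 med 0.03558004442572095 0.028599059183744443
handle 1636 0.05079506713137603 [ 0.002  -0.0004]
```

View pics/w4.png

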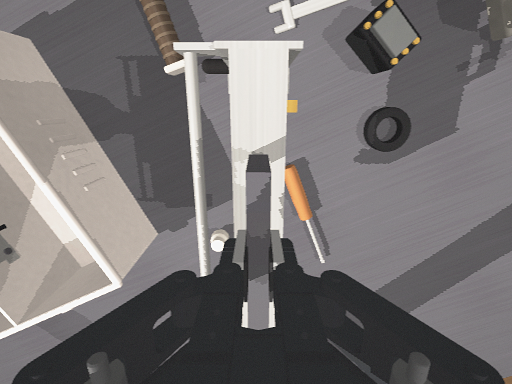

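>>> arm_command(steps=[-0.03, 0, -0.002, -0.06, -1, -0.08, 0, -0.006, -0.15, -1, -0.13, 0, -0.01, -0.25, -1, -0.18, 0, -0.014, -0.35, -1, -0.23, 0, -0.017, -0.449, -1])

```text
time: 5.92
tcp_pos: [0.5333, -0.1089, 0.3095]
tcp_rot: [[0.038, 0.001, 0.999], [-0.999, -0.0, 0.038], [0.0, -1.0, 0.001]]
force: [1.0, -0.7, -5.8]
width: 0.0106
```

```bash
python3 - <<'E'
from h import *
o=st(); print(tool(np.array([.5725,0.0,.3085])-o['tcp_pos']))
for n in ('top','scene'):
    p=snap(n,n+'1')
    for t in ['hook_place','wall_top']:
        for d in env.mark_of(t,p)[:2]: print(n,t,d['confidence'],d['centre'],w(p,*d['centre'],.112 if t=='hook_place' else .149))
E
```

```text
t 5.925 tcp [ 0.5333 -0.1089  0.3095] ang -87.84 F [ 0.96 -0.71 -5.77] T [-0.06 -0.14  0.02] w 0.0106
[-0.10737815  0.00100943  0.04323595]
top hook_place 0.67 [190.3, 179.7] [0.5700475  0.08401812 0.112     ]
top wall_top 0.63 [194.3, 180.1] [0.55525433 0.07625995 0.149     ]
scene hook_place 0.84 [257.0, 290.2] [0.57224348 0.08713075 0.112     ]
scene wall_top 0.93 [245.0, 291.1] [0.56558376 0.07833689 0.149     ]
```

>>> arm_command(steps=[-0.03, 0, 0.012, 0, -1, -0.06, 0, 0.024, 0, -1, -0.09, 0, 0.036, 0, -1, -0.107, 0, 0.043, 0, -1, -0.107, 0, 0.043, 0, -1])

```text
time: 6.85
tcp_pos: [0.5723, -0.0013, 0.3091]
tcp_rot: [[0.036, -0.0, 0.999], [-0.999, 0.0, 0.036], [-0.0, -1.0, -0.0]]
force: [-0.3, -0.2, -6.5]
width: 0.0105
```

```bash
python3 m2.py w5; python3 - <<'E'
from h import *
p=snap('scene','s5'); pickle.dump(p,open('s5.pkl','wb'))
a=cv2.imread('pics/s5.png')[160:340,150:400]; cv2.imwrite('pics/s5b.png',cv2.resize(a,None,fx=3,fy=3,interpolation=cv2.INTER_CUBIC))
E
```

```text
t 6.85 tcp [ 0.5723 -0.0013  0.3091] ang -87.93 F [-0.3  -0.21 -6.5 ] T [-0.06  0.05  0.01] w 0.0105
bar 2155
 x fit [ 0.0184 -0.0424]  x@80 -0.04088122516517322 y fit [-0.0333  0.0377] y@80 0.03508638846878093 med 0.03559347906973791 0.028575198821800412
handle 1641 0.05067710699920488 [ 0.0011 -0.    ]
```

View pics/w5.png

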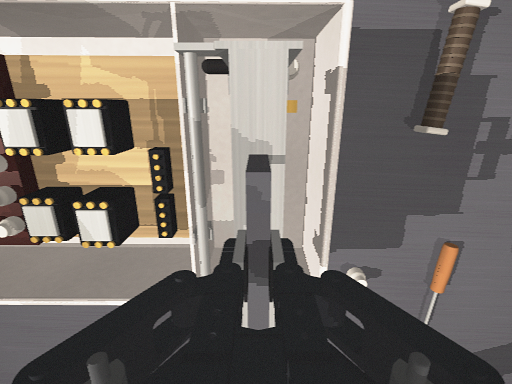

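View pics/s5b.png

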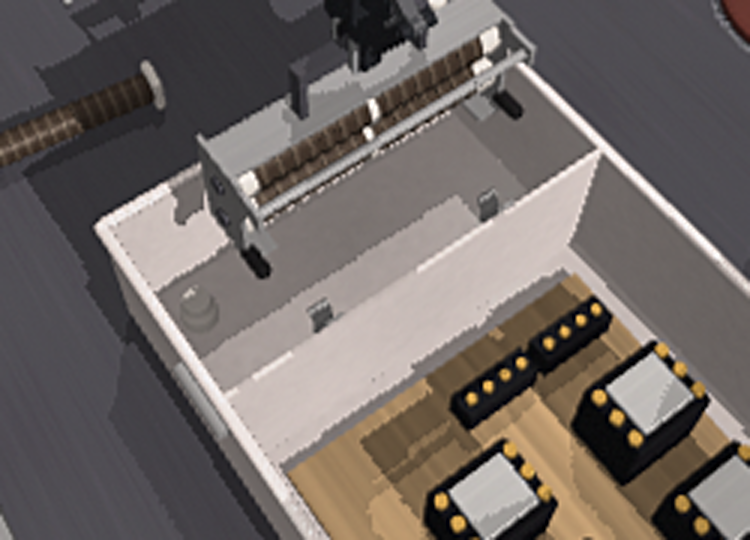

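```bash
cat > m3.py <<'E'
from h import *
import sys
np.set_printoptions(precision=4,suppress=True)
for f in sys.argv[1:]:
    p=pickle.load(open(f,'rb')); p=p[0] if isinstance(p,tuple) else p
    X=cloud(p).reshape(-1,3)
    print(f)
    q=X[(X[:,2]>.144)&(X[:,2]<.156)]
    def ln(q,i,j,lo,hi,a,b,c,name):
        e=q[(q[:,i]>a)&(q[:,i]<b)&(q[:,j]>lo)&(q[:,j]<hi)]
        if len(e)<20: return
        for _ in range(3):
            k=np.polyfit(e[:,i]-c,e[:,j],1); r=e[:,j]-np.polyval(k,e[:,i]-c); e=e[abs(r-np.median(r))<.004]
        k=np.polyfit(e[:,i]-c,e[:,j],1); r=e[:,j]-np.polyval(k,e[:,i]-c)
        print(name,len(e),'deg',np.degrees(k[0]),'at c',k[1],'band',np.percentile(r,[3,97]),'z',np.median(e[:,2]))
    ln(q,0,1,.06,.1,.42,.72,.57,'div')
    ln(q,0,1,-.11,-.07,.42,.72,.57,'end')
    ln(q,1,0,.37,.42,-.07,.3,.0,'near')
    ln(q,1,0,.73,.78,-.07,.3,.0,'far')
    # dividing wall face plane, facing -y
    a=np.radians(2);ex=np.array([np.cos(a),np.sin(a)]);ey=np.array([-ex[1],ex[0]])
    B=np.c_[(X[:,:2]-[.57,.08])@ex,(X[:,:2]-[.57,.08])@ey,X[:,2]]
    e=B[(abs(B[:,0])<.15)&(B[:,2]>.02)&(B[:,2]<.14)&(abs(B[:,1])<.012)]
    print('face',len(e),np.median(e[:,1]) if len(e) else 0)
E
python3 m3.py w5.pkl top0.pkl scene0.pkl w1.pkl
```

```text
w5.pkl
div 1121 deg 1.7249267916803246 at c 0.08318081159269791 band [-0.0029  0.0025] z 0.14893981245503457
end 1669 deg 1.6377496340448185 at c -0.08616770661014284 band [-0.0037  0.003 ] z 0.14974637427828003
near 542 deg -1.7109331958050336 at c 0.3951563130187722 band [-0.0032  0.002 ] z 0.14936291684689482
far 1476 deg -1.8332400647773834 at c 0.7475188886041831 band [-0.0012  0.0014] z 0.1486609492775687
face 1313 0.0019008416175867009
top0.pkl
div 222 deg 1.748013782974349 at c 0.08184815484894997 band [-0.0026  0.0025] z 0.14895015578869353
end 357 deg 1.7434884963479942 at c -0.08963971216770787 band [-0.0038  0.0037] z 0.1499028276855704
near 462 deg -1.8526694737481397 at c 0.3922510552281302 band [-0.0038  0.0037] z 0.14970176489713105
far 412 deg -1.6859337892164317 at c 0.7497525155129596 band [-0.0031  0.0036] z 0.14934930287022974
face 772 0.00010397766237263718
scene0.pkl
div 337 deg 1.8585303926396755 at c 0.08458920188359162 band [-0.0029  0.0023] z 0.1487226914134423
end 364 deg 1.8248452908101047 at c -0.08497233601900721 band [-0.0035  0.0027] z 0.14937353042746854
near 521 deg -1.7741857224458089 at c 0.3949500120204158 band [-0.0033  0.0028] z 0.1494481400969766
far 721 deg -1.9069065931013676 at c 0.7531817087414072 band [-0.0038  0.0036] z 0.15010015618227301
face 2118 0.005983074088936864
w1.pkl
end 717 deg 1.4627420222953844 at c -0.09247404474266752 band [-0.0023  0.0033] z 0.14876980240367843
near 348 deg -2.3035913466053657 at c 0.39358839076225755 band [-0.0037  0.0032] z 0.15014372880231996
face 883 0.0025355303364631462
```

```bash
cat > m4.py <<'E'
from h import *
import sys
np.set_printoptions(precision=4,suppress=True)
a=np.radians(1.76);ex=np.array([np.cos(a),np.sin(a)]);ey=np.array([-ex[1],ex[0]])
O=dict(w=[.569,.0815],t=[.5685,.080],s=[.5716,.0835])
for f in sys.argv[1:]:
    p=pickle.load(open(f,'rb')); p=p[0] if isinstance(p,tuple) else p
    X=cloud(p).reshape(-1,3); o=np.array(O[f[0]])
    B=np.c_[(X[:,:2]-o)@ex,(X[:,:2]-o)@ey,X[:,2]]
    for s in (-.08,.08):
        e=B[(abs(B[:,0]-s)<.02)&(B[:,1]<-.008)&(B[:,1]>-.035)&(B[:,2]>.09)&(B[:,2]<.16)]
        print(f,s,len(e))
        for r in e[::max(1,len(e)//12)]: print('   ',r)
        if len(e): print('  max',np.percentile(e,[2,50,98],axis=0))
E
python3 m4.py s5.pkl scene0.pkl top0.pkl w5.pkl
```

```text
s5.pkl -0.08 57
    [-0.0856 -0.0265  0.1387]
    [-0.0832 -0.0237  0.1403]
    [-0.0766 -0.0234  0.1426]
    [-0.0882 -0.0216  0.1338]
    [-0.0788 -0.0218  0.138 ]
    [-0.0893 -0.0189  0.1317]
    [-0.0803 -0.0196  0.1351]
    [-0.0744 -0.0198  0.136 ]
    [-0.0847 -0.0168  0.1301]
    [-0.0793 -0.0175  0.1298]
    [-0.0751 -0.0194  0.1267]
    [-0.0853 -0.0162  0.121 ]
    [-0.0824 -0.0161  0.1195]
    [-0.0789 -0.0155  0.1189]
    [-0.074  -0.0162  0.1135]
  max [[-0.0891 -0.0257  0.1167]
 [-0.0808 -0.0191  0.1318]
 [-0.0738 -0.0151  0.1409]]
s5.pkl 0.08 58
    [ 0.0704 -0.025   0.1366]
    [ 0.0791 -0.0241  0.1385]
    [ 0.0708 -0.0207  0.1343]
    [ 0.0777 -0.0223  0.1349]
    [ 0.0848 -0.0237  0.136 ]
    [ 0.077  -0.0196  0.1336]
    [ 0.0864 -0.0214  0.1368]
    [ 0.0781 -0.018   0.1325]
    [ 0.0852 -0.0194  0.1337]
    [ 0.0762 -0.017   0.1269]
    [ 0.0835 -0.0181  0.1289]
    [ 0.0744 -0.0159  0.1215]
    [ 0.0799 -0.0157  0.1236]
    [ 0.0805 -0.0151  0.1201]
    [ 0.0798 -0.0163  0.1119]
  max [[ 0.0704 -0.0251  0.1134]
 [ 0.0795 -0.0185  0.1311]
 [ 0.0863 -0.0155  0.
[... 2550 characters left out ...]
   [-0.082  -0.022   0.1401]
    [-0.0874 -0.0183  0.1354]
    [-0.0857 -0.0233  0.1412]
  max [[-0.0874 -0.0239  0.115 ]
 [-0.0758 -0.019   0.1365]
 [-0.0715 -0.013   0.1415]]
w5.pkl 0.08 107
    [ 0.0879 -0.016   0.1286]
    [ 0.0868 -0.016   0.1292]
    [ 0.0857 -0.0161  0.1297]
    [ 0.0847 -0.0161  0.13  ]
    [ 0.0835 -0.0176  0.1324]
    [ 0.0825 -0.0189  0.1336]
    [ 0.0814 -0.0206  0.1364]
    [ 0.0803 -0.023   0.1376]
    [ 0.0793 -0.0237  0.1359]
    [ 0.077  -0.0151  0.1276]
    [ 0.0759 -0.0168  0.1308]
    [ 0.0749 -0.0184  0.1332]
    [ 0.0738 -0.0199  0.1355]
    [ 0.0727 -0.0212  0.1362]
  max [[ 0.0727 -0.0242  0.1163]
 [ 0.0803 -0.0201  0.1351]
 [ 0.0878 -0.0122  0.1391]]
```

```bash
python3 - <<'E'
from h import *
np.set_printoptions(precision=4,suppress=True)
p,o=pickle.load(open('w5.pkl','rb')); R=np.array(o['tcp_rot']);T=np.array(o['tcp_pos'])
L=(cloud(p)-T)@R
for rc in [(64,205),(64,215),(64,225),(55,215),(72,215),(46,180),(46,190),(50,185)]: print(rc,L[rc],p['pixels'][rc])
dark=(p['pixels'].max(-1)<60)&(L[...,2]>.08)&(L[...,0]<-.01)&(L[...,0]>-.07)&(L[...,1]<.14)
print(np.nanmin(L[dark],0),np.nanmax(L[dark],0),dark.sum())
# scene-camera check of bar position from s5
p=pickle.load(open('s5.pkl','rb'))
for k in ['bar_near','bar_far','bank_grip']:
    for d in env.mark_of(k,env.camera('scene'))[:1]:print(k,d['confidence'],d['centre'],(w(p,*d['centre'])-T)@R)
print(tool(np.array([.5732,.0276,.215])-T))
E
```

```text
(64, 205) [-0.0448  0.106   0.1131] [53 49 48]
(64, 215) [-0.0363  0.1061  0.1131] [46 45 43]
(64, 225) [-0.0277  0.1045  0.1129] [51 50 48]
(55, 215) [-0.0271  0.0449  0.1101] [85 83 79]
(72, 215) [-0.0371  0.109   0.1072] [35 31 29]
(46, 180) [-0.0448  0.0295  0.1123] [211 207 200]
(46, 190) [-0.0392  0.0301  0.1124] [212 208 198]
(50, 185) [-0.042   0.029   0.1101] [123 122 116]
[-0.0478  0.0949  0.1062] [-0.025   0.1111  0.1174] 341
bar_near 0.65 [183.6, 314.7] [-0.0438  0.0363 -0.0869]
bar_far 0.95 [222.6, 250.8] [-0.0437  0.0361  0.076 ]
bank_grip 0.69 [178.9, 273.2] [-0.0189 -0.0225  0.0038]
[-0.0289  0.0941  0.0019]
```

>>> arm_command(steps=[-0.015, 0, 0.002, 0.004, -1, -0.029, 0.0, 0.002, 0.004, -1, -0.029, 0.03, 0.002, 0.004, -1, -0.029, 0.065, 0.002, 0.004, -1, -0.029, 0.094, 0.002, 0.004, -1])

```text
time: 7.88
tcp_pos: [0.5727, 0.0293, 0.2141]
tcp_rot: [[0.033, -0.001, 0.999], [-0.999, 0.001, 0.033], [-0.001, -1.0, -0.001]]
force: [-0.1, -1.0, -5.7]
width: 0.0109
```

>>> arm_command(steps=[0, 0, 0, 0, -1, 0, 0, 0, 0, -1, 0, 0, 0, 0, -1, 0, 0, 0, 0, -1, 0, 0, 0, 0, -1])

```text
time: 8.5
tcp_pos: [0.5733, 0.0272, 0.2159]
tcp_rot: [[0.031, 0.001, 1.0], [-1.0, 0.0, 0.031], [-0.0, -1.0, 0.001]]
force: [0.4, 0.1, -6.4]
width: 0.0099
```

```bash
cat > m5.py <<'E'
from h import *
import sys
np.set_printoptions(precision=4,suppress=True)
tag=sys.argv[1]; o=st(); R=np.array(o['tcp_rot']);T=np.array(o['tcp_pos'])
a=np.radians(1.76);ex=np.array([np.cos(a),np.sin(a)]);ey=np.array([-ex[1],ex[0]])
for n in ('wrist','scene'):
    p=snap(n,tag+n); pickle.dump((p,o),open((n[0])+tag+'.pkl','wb'))
    X=cloud(p).reshape(-1,3); org=np.array(dict(w=[.569,.0815],s=[.5716,.0835])[n[0]])
    B=np.c_[(X[:,:2]-org)@ex,(X[:,:2]-org)@ey,X[:,2]]
    zb=T[2]-.039
    b=B[(abs(B[:,0])<.125)&(B[:,1]<0)&(B[:,1]>-.03)&(abs(B[:,2]-zb)<.0065)]
    if len(b)>20:
        for lo,hi in ((-.12,-.09),(-.07,-.03),(.03,.07),(.09,.12)):
            e=b[(b[:,0]>lo)&(b[:,0]<hi)]
            if len(e)>3: print(n,lo,len(e),'y med/min/max',np.percentile(e[:,1],[50,3,97]),'ztop',np.percentile(e[:,2],95),'zb pred',zb+.004)
a=cv2.imread(f'pics/{tag}scene.png')[180:330,170:370]; cv2.imwrite(f'pics/{tag}s.png',cv2.resize(a,None,fx=4,fy=4,interpolation=cv2.INTER_CUBIC))
E
python3 m5.py 6
```

```text
t 8.5 tcp [0.5733 0.0272 0.2159] ang -88.24 F [ 0.43  0.1  -6.44] T [ 0.04 -0.03 -0.05] w 0.0099
wrist -0.07 168 y med/min/max [-0.013  -0.016  -0.0087] ztop 0.18150388475851514 zb pred 0.1809046242984939
wrist 0.03 694 y med/min/max [-0.0132 -0.0162 -0.009 ] ztop 0.18160620184952225 zb pred 0.1809046242984939
wrist 0.09 653 y med/min/max [-0.0137 -0.0264 -0.0085] ztop 0.18207276956733764 zb pred 0.1809046242984939
scene -0.12 57 y med/min/max [-0.0125 -0.0286 -0.0068] ztop 0.1827541720540498 zb pred 0.1809046242984939
scene -0.07 60 y med/min/max [-0.012  -0.0163 -0.0096] ztop 0.18228174665650218 zb pred 0.1809046242984939
scene 0.03 66 y med/min/max [-0.0121 -0.0166 -0.0095] ztop 0.18208011173482197 zb pred 0.1809046242984939
scene 0.09 53 y med/min/max [-0.0126 -0.0269 -0.0062] ztop 0.1821261084953878 zb pred 0.1809046242984939
```

View pics/6s.png

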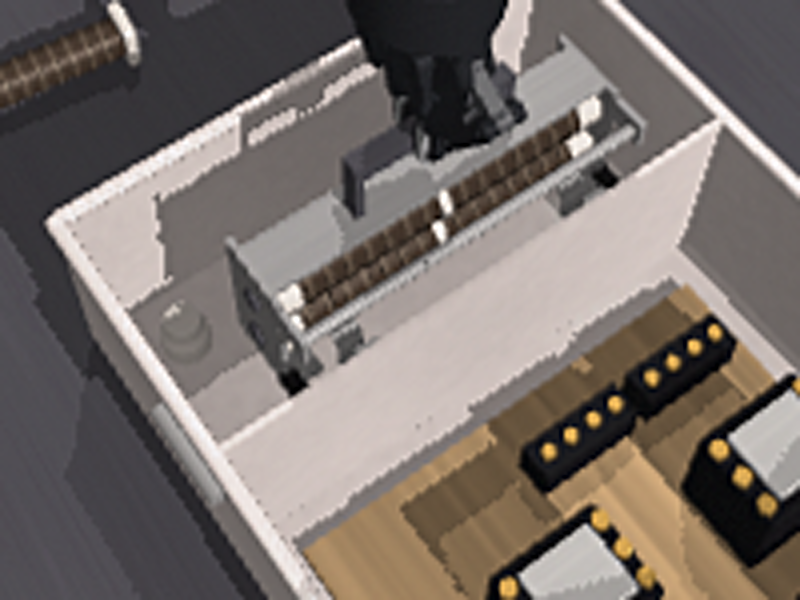

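View pics/6wrist.png

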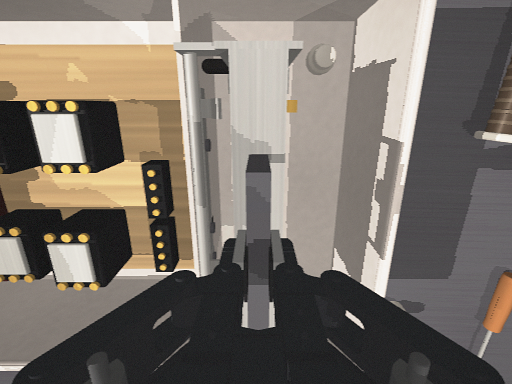

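>>> arm_command(steps=[0, 0.015, 0, 0, -1, 0, 0.03, 0, 0, -1, -0.001, 0.034, 0, 0, -1, -0.003, 0.036, 0, 0, -1, -0.003, 0.036, 0, 0, -1])

```text
time: 9.22
tcp_pos: [0.5733, 0.0308, 0.1795]
tcp_rot: [[0.031, 0.0, 1.0], [-1.0, 0.001, 0.031], [-0.0, -1.0, 0.001]]
force: [0.1, -0.4, -6.1]
width: 0.0108
```

>>> arm_command(steps=[0, 0.002, 0, 0, -1, 0, 0.004, 0, 0, -1, 0, 0.006, 0, 0, -1, 0, 0.008, 0, 0, -1, 0, 0.008, 0, 0, -1])

```text
time: 9.85
tcp_pos: [0.5729, 0.0302, 0.1711]
tcp_rot: [[0.031, -0.001, 1.0], [-1.0, 0.0, 0.031], [-0.0, -1.0, -0.001]]
force: [0.2, -0.4, -6.3]
width: 0.0109
```

```bash
python3 m5.py 7
```

```text
t 9.85 tcp [0.5729 0.0302 0.1711] ang -88.23 F [ 0.22 -0.43 -6.34] T [-0.01 -0.02 -0.01] w 0.0109
wrist -0.07 191 y med/min/max [-0.0094 -0.0131 -0.0001] ztop 0.1367308316799083 zb pred 0.13611215872828422
wrist 0.03 873 y med/min/max [-0.0092 -0.0131 -0.    ] ztop 0.13721484962020783 zb pred 0.13611215872828422
wrist 0.09 852 y med/min/max [-0.0094 -0.0259 -0.    ] ztop 0.13757434382305728 zb pred 0.13611215872828422
scene -0.12 37 y med/min/max [-0.0122 -0.0292 -0.0076] ztop 0.13803564182090883 zb pred 0.13611215872828422
scene -0.07 42 y med/min/max [-0.0102 -0.0138 -0.0079] ztop 0.1377090966119863 zb pred 0.13611215872828422
scene 0.03 44 y med/min/max [-0.0105 -0.0134 -0.0074] ztop 0.13759822902066038 zb pred 0.13611215872828422
scene 0.09 37 y med/min/max [-0.011  -0.0268 -0.0075] ztop 0.13790249095882864 zb pred 0.13611215872828422
```

View pics/7s.png

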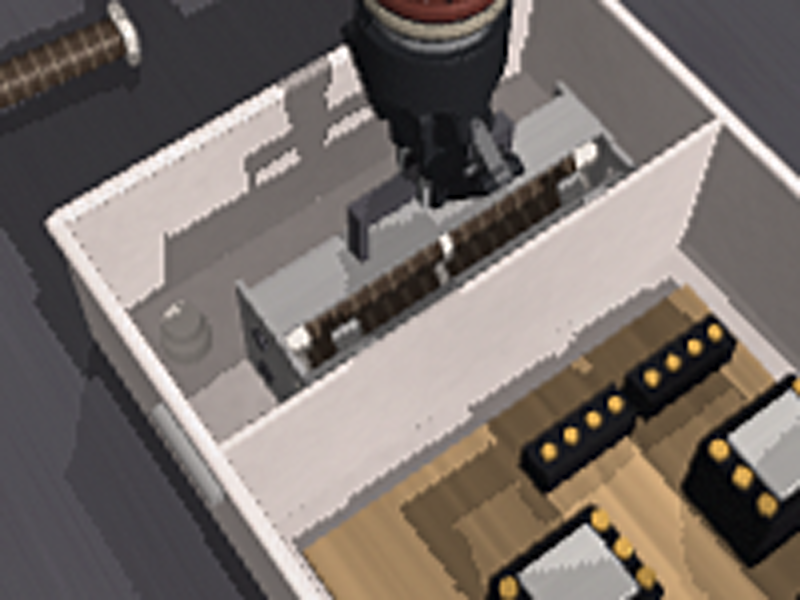

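View pics/7wrist.png

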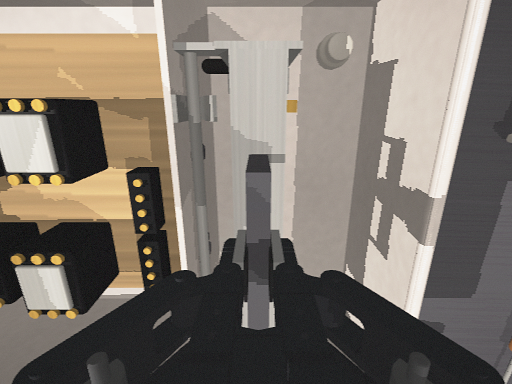

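>>> arm_command(steps=[0, 0.002, 0, 0, -1, 0, 0.004, 0, 0, -1, 0, 0.006, 0, 0, -1, 0, 0.008, 0, 0, -1, 0, 0.009, 0, 0, -1], squeeze=30)

```text
time: 10.58
tcp_pos: [0.5729, 0.0302, 0.1621]
tcp_rot: [[0.031, -0.0, 1.0], [-1.0, 0.0, 0.031], [-0.0, -1.0, -0.0]]
force: [-0.3, 0.7, -5.8]
width: 0.0107
```

>>> arm_command(steps=[0, 0.0003, 0, 0, -1, 0, 0.0006, 0, 0, -1, 0, 0.0009, 0, 0, -1, 0, 0.0012, 0, 0, -1, 0, 0.0015, 0, 0, -1])

```text
time: 11.2
tcp_pos: [0.5731, 0.0302, 0.1608]
tcp_rot: [[0.031, 0.0, 1.0], [-1.0, 0.0, 0.031], [-0.0, -1.0, 0.0]]
force: [0.2, 1.3, -6.4]
width: 0.0106
```

```bash
python3 -c "
from h import *
st()"
```

```text
t 11.2 tcp [0.5731 0.0302 0.1608] ang -88.23 F [ 0.19  1.25 -6.39] T [-0.06 -0.   -0.02] w 0.0106
```

>>> arm_command(steps=[0, 0.0003, 0, 0, -1, 0, 0.0006, 0, 0, -1, 0, 0.0009, 0, 0, -1, 0, 0.0012, 0, 0, -1, 0, 0.0012, 0, 0, -1])

```text
time: 11.82
tcp_pos: [0.5731, 0.0302, 0.1596]
tcp_rot: [[0.031, -0.0, 1.0], [-1.0, 0.0, 0.031], [-0.0, -1.0, -0.0]]
force: [0.9, -0.1, -5.6]
width: 0.0105
```

```bash
python3 -c "
from h import *
st()"
```

```text
t 11.825 tcp [0.5731 0.0302 0.1596] ang -88.23 F [ 0.95 -0.06 -5.62] T [-0.   -0.03  0.06] w 0.0105
```

>>> arm_command(steps=[0, 0.0003, 0, 0, -1, 0, 0.0006, 0, 0, -1, 0, 0.0009, 0, 0, -1, 0, 0.001, 0, 0, -1, 0, 0.001, 0, 0, -1])

```text
time: 12.45
tcp_pos: [0.5731, 0.0302, 0.1587]
tcp_rot: [[0.031, -0.0, 1.0], [-1.0, 0.0, 0.031], [-0.0, -1.0, -0.0]]
force: [-0.3, 0.2, -5.7]
width: 0.0107
```

```bash
python3 -c "
from h import *
st()"
```

```text
t 12.45 tcp [0.5731 0.0302 0.1587] ang -88.24 F [-0.28  0.18 -5.72] T [ 0.05 -0.04 -0.03] w 0.0107
```

>>> arm_command(steps=[0, 0.0002, 0, 0, -1, 0, 0.0004, 0, 0, -1, 0, 0.0006, 0, 0, -1, 0, 0.0008, 0, 0, -1, 0, 0.0008, 0, 0, -1])

```text
time: 13.08
tcp_pos: [0.5733, 0.0302, 0.1581]
tcp_rot: [[0.031, 0.001, 1.0], [-1.0, 0.0, 0.031], [-0.0, -1.0, 0.001]]
force: [0.9, -0.9, -4.4]
width: 0.0107
```

```bash
python3 -c "
from h import *
st()"
```

```text
t 13.075 tcp [0.5733 0.0302 0.1581] ang -88.24 F [ 0.9  -0.87 -4.4 ] T [-0.03  0.03 -0.02] w 0.0107
```

>>> arm_command(steps=[0, 0.0002, 0, 0, -1, 0, 0.0004, 0, 0, -1, 0, 0.0006, 0, 0, -1, 0, 0.0006, 0, 0, -1, 0, 0.0006, 0, 0, -1])

```text
time: 13.7
tcp_pos: [0.5735, 0.0301, 0.1575]
tcp_rot: [[0.031, 0.001, 1.0], [-1.0, -0.0, 0.031], [0.0, -1.0, 0.001]]
force: [1.4, -0.2, -1.2]
width: 0.0106
```

```bash
python3 -c "
from h import *
st()"
```

```text
t 13.7 tcp [0.5735 0.0301 0.1575] ang -88.24 F [ 1.41 -0.24 -1.22] T [-0.05 -0.1   0.03] w 0.0106
```

```bash
cat > avg.py <<'E'
from h import *
F=[]
for i in range(6):
    p=env.camera('wrist'); o=env.get_obs(); F.append(np.r_[o['force'],o['torque']])
F=np.array(F); print('meanF',F.mean(0).round(2),'sd',F.std(0).round(2)); st()
E
python3 avg.py; python3 m5.py 8
```

```text
meanF [ 1.63 -1.15 -1.25 -0.11 -0.13  0.02] sd [0.27 0.24 0.48 0.04 0.03 0.02]
t 14.0 tcp [0.5735 0.0301 0.1575] ang -88.24 F [ 1.81 -1.23 -1.06] T [-0.09 -0.19  0.03] w 0.0106
t 14.0 tcp [0.5735 0.0301 0.1575] ang -88.24 F [ 1.81 -1.23 -1.06] T [-0.09 -0.19  0.03] w 0.0106
wrist -0.07 182 y med/min/max [-0.0095 -0.0129 -0.    ] ztop 0.12364244427433504 zb pred 0.12248789227230933
wrist 0.03 870 y med/min/max [-0.0091 -0.0131 -0.    ] ztop 0.12321499540086374 zb pred 0.12248789227230933
wrist 0.09 881 y med/min/max [-0.0093 -0.0266 -0.    ] ztop 0.12410416182752229 zb pred 0.12248789227230933
scene -0.12 16 y med/min/max [-0.0225 -0.0291 -0.0127] ztop 0.12285580392519696 zb pred 0.12248789227230933
scene -0.07 8 y med/min/max [-0.013  -0.014  -0.0119] ztop 0.1239816981847796 zb pred 0.12248789227230933
scene 0.03 7 y med/min/max [-0.0126 -0.0141 -0.012 ] ztop 0.1235825032101062 zb pred 0.12248789227230933
scene 0.09 13 y med/min/max [-0.0165 -0.0293 -0.0122] ztop 0.1223482142383588 zb pred 0.12248789227230933
```

View pics/8wrist.png

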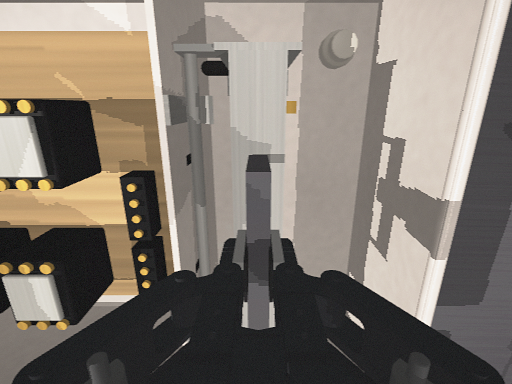

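>>> arm_command(steps=[0, 0.0002, 0, 0, -1, 0, 0.0004, 0, 0, -1, 0, 0.0004, 0, 0, -1, 0, 0.0004, 0, 0, -1, 0, 0.0004, 0, 0, -1], squeeze=20)

```text
time: 14.72
tcp_pos: [0.5736, 0.03, 0.1572]
tcp_rot: [[0.031, 0.001, 1.0], [-1.0, -0.0, 0.031], [0.0, -1.0, 0.001]]
force: [4.4, -2.1, 0.7]
width: 0.0106
```

```bash
python3 avg.py
```

```text
meanF [ 4.13 -2.54  1.09 -0.3  -0.49  0.02] sd [0.5  0.3  0.44 0.05 0.06 0.02]
t 15.025 tcp [0.5736 0.03   0.1571] ang -88.25 F [ 5.2  -2.43  0.29] T [-0.29 -0.57  0.04] w 0.0103
```

```bash
cat > tilt.py <<'E'
from h import *
import sys
np.set_printoptions(precision=4,suppress=True)
def tilt(p,o):
    R=np.array(o['tcp_rot']);T=np.array(o['tcp_pos'])
    L=(cloud(p).reshape(-1,3)-T)@R
    q=L[(abs(L[:,0])<.022)&(L[:,2]>.05)&(L[:,2]<.112)&(abs(L[:,1]-.025)<.012)]
    A=np.c_[q[:,2],q[:,0],np.ones(len(q))]
    for _ in range(3):
        k=np.linalg.lstsq(A,q[:,1],rcond=None)[0]; r=q[:,1]-A@k; m=abs(r)<.003; q=q[m];A=A[m]
    return len(q),k,'height@z.08',k[0]*.08+k[2], 'deg',np.degrees(k[0]),np.degrees(k[1])
if __name__=='__main__':
    for f in ['w5.pkl','w6.pkl','w7.pkl','w8.pkl']:
        print(f,tilt(*pickle.load(open(f,'rb'))))
    p=snap('wrist','w9'); o=st(); print(tilt(p,o))
E
python3 tilt.py
```

```text
w5.pkl (6308, array([ 0.0024, -0.0015,  0.0249]), 'height@z.08', np.float64(0.02513934543489124), 'deg', np.float64(0.13595965920783962), np.float64(-0.08365484403967559))
w6.pkl (6323, array([0.0013, 0.0002, 0.025 ]), 'height@z.08', np.float64(0.02505301115454933), 'deg', np.float64(0.07238557751300413), np.float64(0.010062289507905048))
w7.pkl (6326, array([0.0019, 0.001 , 0.0249]), 'height@z.08', np.float64(0.025036174186676117), 'deg', np.float64(0.10987092044594426), np.float64(0.05798863237560675))
w8.pkl (6252, array([0.0125, 0.005 , 0.0248]), 'height@z.08', np.float64(0.025851192004829954), 'deg', np.float64(0.7178958600972078), np.float64(0.28919612983550413))
t 15.075 tcp [0.5736 0.0301 0.1571] ang -88.24 F [ 4.44 -2.37  1.33] T [-0.31 -0.61  0.03] w 0.0106
(6252, array([0.0142, 0.0066, 0.0249]), 'height@z.08', np.float64(0.026069237772789206), 'deg', np.float64(0.8159583607759249), np.float64(0.3801323839370361))
```

>>> arm_command(steps=[0.0002, 0, 0.0004, 0, -1, 0.0004, 0, 0.0008, 0, -1, 0.0005, 0, 0.001, 0, -1, 0.0005, 0, 0.001, 0, -1, 0.0005, 0, 0.001, 0, -1])

```text
time: 15.7
tcp_pos: [0.5738, 0.0299, 0.1568]
tcp_rot: [[0.031, -0.001, 1.0], [-1.0, 0.0, 0.031], [-0.0, -1.0, -0.001]]
force: [2.4, -1.0, 2.3]
width: 0.0107
```

```bash
python3 avg.py; python3 -c "
from tilt import *
p=snap('wrist','w10');o=env.get_obs();print(tilt(p,o))"
```

```text
meanF [ 2.54 -1.84  2.06 -0.16 -0.17  0.01] sd [0.29 0.48 0.51 0.01 0.05 0.02]
t 16.0 tcp [0.5738 0.0299 0.1568] ang -88.23 F [ 2.51 -2.7   1.33] T [-0.17 -0.11  0.02] w 0.0104
(6249, array([0.0143, 0.0089, 0.0249]), 'height@z.08', np.float64(0.026071791056808173), 'deg', np.float64(0.8217505434556399), np.float64(0.5112404618989735))
```

>>> arm_command(steps=[0.0002, 0.0001, 0.0003, 0, -1, 0.0004, 0.0002, 0.0006, 0, -1, 0.0006, 0.0003, 0.0009, 0, -1, 0.0006, 0.0003, 0.0009, 0, -1, 0.0006, 0.0003, 0.0009, 0, -1])

```text
time: 16.68
tcp_pos: [0.574, 0.0294, 0.1564]
tcp_rot: [[0.031, -0.002, 1.0], [-1.0, 0.0, 0.031], [-0.0, -1.0, -0.002]]
force: [-2.6, -1.0, 4.6]
width: 0.0104
```

```bash
python3 avg.py; python3 -c "
from tilt import *
p=snap('wrist','w11');o=env.get_obs();print(tilt(p,o))"
```

```text
meanF [-2.88 -0.76  5.21  0.2   0.89  0.04] sd [0.33 0.44 0.55 0.03 0.03 0.02]
t 16.975 tcp [0.574  0.0294 0.1563] ang -88.22 F [-2.82 -0.65  4.1 ] T [0.24 0.92 0.05] w 0.0104
(6241, array([0.0152, 0.0171, 0.0249]), 'height@z.08', np.float64(0.02606528751366297), 'deg', np.float64(0.8697915181742335), np.float64(0.9824699250808783))
```

>>> arm_command(steps=[0, -0.0002, -0.0003, 0, -1, 0, -0.0004, -0.0005, 0, -1, 0, -0.0005, -0.0005, 0, -1, 0, -0.0005, -0.0005, 0, -1, 0, -0.0005, -0.0005, 0, -1])

```text
time: 17.65
tcp_pos: [0.574, 0.0296, 0.1566]
tcp_rot: [[0.031, -0.001, 1.0], [-1.0, 0.0, 0.031], [-0.001, -1.0, -0.001]]
force: [-2.7, -0.2, 0.3]
width: 0.0108
```

```bash
python3 avg.py; python3 -c "
from tilt import *
p=snap('wrist','w12');o=env.get_obs();print(tilt(p,o))"
```

```text
meanF [-1.76  0.96 -1.01  0.47  0.8   0.04] sd [0.6  0.35 0.68 0.05 0.02 0.02]
t 17.95 tcp [0.574  0.0296 0.1566] ang -88.21 F [-1.82  0.72 -2.  ] T [0.55 0.84 0.04] w 0.0104
(6261, array([0.0155, 0.0137, 0.0249]), 'height@z.08', np.float64(0.02614247080276037), 'deg', np.float64(0.8890548885773099), np.float64(0.7847071360459607))
```

```bash
python3 - <<'E'
from h import *
np.set_printoptions(precision=4,suppress=True)
a=np.radians(1.76);ex=np.array([np.cos(a),np.sin(a)]);ey=np.array([-ex[1],ex[0]])
O=dict(w=[.569,.0815],t=[.5685,.080],s=[.5716,.0835])
for f in ['w5.pkl','w6.pkl','w12.pkl','top0.pkl','scene0.pkl','s5.pkl','s6.pkl']:
    try: p=pickle.load(open(f,'rb'))
    except Exception: continue
    p=p[0] if isinstance(p,tuple) else p
    X=cloud(p).reshape(-1,3); o=np.array(O[f[0]])
    B=np.c_[(X[:,:2]-o)@ex,(X[:,:2]-o)@ey,X[:,2]]
    r={}
    for s in (-.08,.08):
        e=B[(abs(B[:,0]-s)<.008)&(B[:,1]<-.0175)&(B[:,1]>-.0238)&(B[:,2]>.125)&(B[:,2]<.15)]
        fl=B[(abs(B[:,0]-s)<.008)&(B[:,1]<-.0065)&(B[:,1]>-.0125)&(B[:,2]>.105)&(B[:,2]<.125)]
        r[s]=(len(e),np.median(e[:,2]+1.6*(e[:,1]+.02)) if len(e) else 0,len(fl),np.median(fl[:,2]) if len(fl) else 0)
    print(f,r[-.08],r[.08],'dlip',r[-.08][1]-r[.08][1],'dfl',r[-.08][3]-r[.08][3])
E
```

```text
w5.pkl (49, np.float64(0.1374974909724087), 0, 0) (70, np.float64(0.1346694157117313), 3, np.float64(0.11320314800158571)) dlip 0.0028280752606774096 dfl -0.11320314800158571
w6.pkl (0, 0, 36, np.float64(0.1154953546493867)) (141, np.float64(0.13438719378015335), 128, np.float64(0.11316113433511894)) dlip -0.13438719378015335 dfl 0.0023342203142677626
top0.pkl (12, np.float64(0.13750456239863068), 13, np.float64(0.1156979900081101)) (12, np.float64(0.13308526443263285), 12, np.float64(0.1122346541509815)) dlip 0.004419297965997826 dfl 0.003463335857128602
scene0.pkl (26, np.float64(0.13516391701444452), 0, 0) (27, np.float64(0.13205138818753676), 0, 0) dlip 0.0031125288269077678 dfl 0
s5.pkl (23, np.float64(0.13426726371169098), 0, 0) (27, np.float64(0.13313601504438488), 0, 0) dlip 0.0011312486673061006 dfl 0
s6.pkl (24, np.float64(0.1350963006930098), 0, 0) (28, np.float64(0.1326903440348185), 0, 0) dlip 0.002405956658191294 dfl 0
```

>>> arm_command(steps=[0, 0.0002, -0.0002, 0, -1, 0, 0.0004, -0.0004, 0, -1, 0, 0.0005, -0.0004, 0, -1, 0, 0.0005, -0.0004, 0, -1, 0, 0.0005, -0.0004, 0, -1])

```text
time: 18.62
tcp_pos: [0.5741, 0.0294, 0.1566]
tcp_rot: [[0.031, -0.0, 1.0], [-1.0, 0.0, 0.031], [-0.0, -1.0, -0.0]]
force: [-2.5, 2.5, -0.6]
width: 0.0104
```

```bash
python3 avg.py; python3 -c "
from tilt import *
p=snap('wrist','w13');o=env.get_obs();print(tilt(p,o),o['tcp_rot'][2])"
```

```text
meanF [-2.37  2.29 -0.64  0.8   0.86  0.03] sd [0.32 0.25 0.34 0.04 0.04 0.03]
t 18.925 tcp [0.5741 0.0294 0.1565] ang -88.23 F [-2.41  2.61 -1.06] T [0.86 0.85 0.01] w 0.0104
(6248, array([0.0162, 0.0134, 0.0249]), 'height@z.08', np.float64(0.026203514428524984), 'deg', np.float64(0.9256992246311383), np.float64(0.7682349728588164)) [-0.0003 -1.     -0.    ]
```

>>> arm_command(steps=[0, 0.0002, 0, 0, -1, 0, 0.0003, 0, 0, -1, 0, 0.0003, 0, 0, -1, 0, 0.0003, 0, 0, -1, 0, 0.0003, 0, 0, -1])

```text
time: 19.6
tcp_pos: [0.5741, 0.0292, 0.1563]
tcp_rot: [[0.031, 0.0, 1.0], [-1.0, 0.0, 0.031], [-0.0, -1.0, 0.0]]
force: [-3.5, 3.0, 1.5]
width: 0.0106
```

```bash
python3 avg.py; python3 -c "
from tilt import *
p=snap('wrist','w14');o=env.get_obs();print(tilt(p,o),o['tcp_rot'][2])"
```

```text
meanF [-3.42  1.79  1.5   0.91  1.04  0.02] sd [0.36 0.31 0.48 0.03 0.01 0.02]
t 19.9 tcp [0.5741 0.0291 0.1563] ang -88.24 F [-3.37  1.39  1.51] T [0.88 1.04 0.03] w 0.0106
(6246, array([0.0169, 0.0199, 0.0249]), 'height@z.08', np.float64(0.026253230268865918), 'deg', np.float64(0.9657068275540835), np.float64(1.1409223208388177)) [-0.0001 -1.      0.0001]
```

>>> arm_command(steps=[0, 0, -0.0004, 0, -1, 0, 0, -0.0008, 0, -1, 0, 0, -0.0008, 0, -1, 0, 0, -0.0008, 0, -0.7, 0, 0, -0.0008, 0, -0.7])

```text
time: 20.58
tcp_pos: [0.5745, 0.0278, 0.1565]
tcp_rot: [[0.03, 0.003, 1.0], [-1.0, -0.002, 0.03], [0.002, -1.0, 0.003]]
force: [0.2, -0.4, 0.2]
width: 0.0129
```

```bash
python3 avg.py; python3 -c "
from tilt import *
p=snap('wrist','w15');o=env.get_obs();print(tilt(p,o),o['tcp_rot'][2])"; python3 m5.py 15
```

```text
meanF [ 0.93 -0.97  0.58 -0.24 -0.19  0.01] sd [0.81 0.71 0.3  0.07 0.08 0.02]
t 20.875 tcp [0.5742 0.0281 0.1566] ang -88.27 F [ 2.34 -1.35  0.92] T [-0.33 -0.31  0.01] w 0.0127
(6166, array([0.0188, 0.0354, 0.0259]), 'height@z.08', np.float64(0.02739318835503103), 'deg', np.float64(1.0775781299188794), np.float64(2.0277016035019164)) [ 0.0011 -1.      0.0022]
t 20.925 tcp [0.5742 0.0282 0.1566] ang -88.27 F [ 1.47 -1.65  0.41] T [-0.31 -0.37  0.01] w 0.0127
wrist -0.07 178 y med/min/max [-0.0095 -0.0135 -0.    ] ztop 0.12334180801421836 zb pred 0.12160125196680971
wrist 0.03 881 y med/min/max [-0.0096 -0.0137 -0.0001] ztop 0.12236394530716052 zb pred 0.12160125196680971
wrist 0.09 897 y med/min/max [-0.0098 -0.0261 -0.    ] ztop 0.12302471126930754 zb pred 0.12160125196680971
scene -0.12 18 y med/min/max [-0.0203 -0.029  -0.0122] ztop 0.12372261347003398 zb pred 0.12160125196680971
scene -0.07 12 y med/min/max [-0.0135 -0.0144 -0.0124] ztop 0.12347542751734349 zb pred 0.12160125196680971
scene 0.03 7 y med/min/max [-0.013  -0.0142 -0.0125] ztop 0.12280967778471895 zb pred 0.12160125196680971
scene 0.09 14 y med/min/max [-0.0188 -0.0287 -0.0124] ztop 0.12329064059744649 zb pred 0.12160125196680971
```

View pics/15wrist.png

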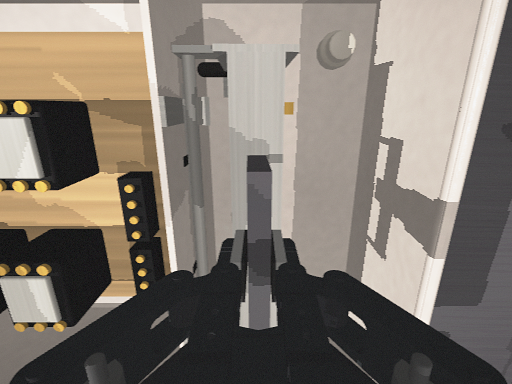

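View pics/15s.png

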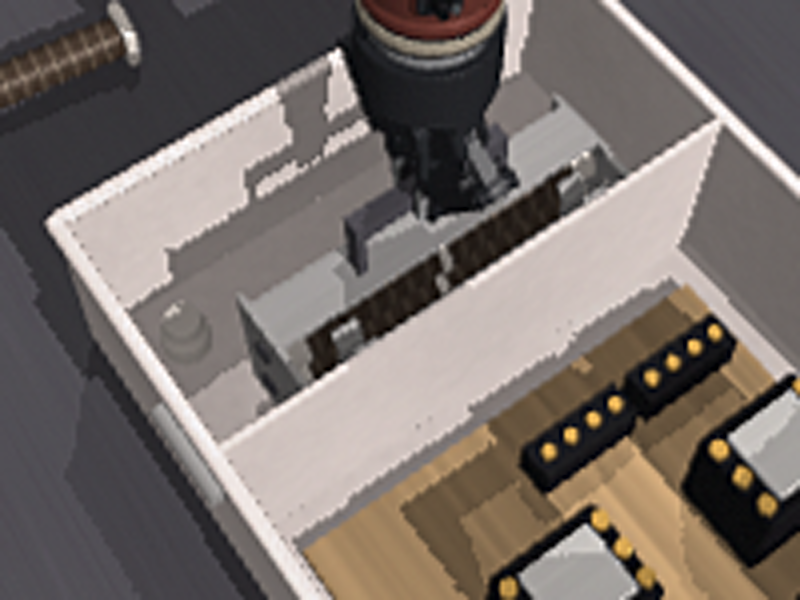

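>>> arm_command(steps=[0, 0, 0, 0, -0.5, 0, 0, 0, 0, -0.3, 0, 0, 0, 0, 0, 0, 0, 0, 0, 0, 0, 0, 0, 0, 0])

```text
time: 21.65
tcp_pos: [0.5732, 0.0293, 0.1562]
tcp_rot: [[0.031, -0.0, 1.0], [-1.0, 0.0, 0.031], [-0.0, -1.0, -0.0]]
force: [0.1, -0.1, 0.5]
width: 0.0425
```

```bash
python3 -c "
from tilt import *
p=snap('wrist','w16');o=st();print(tilt(p,o),o['tcp_rot'][2])"
```

```text
t 21.7 tcp [0.5733 0.0292 0.1562] ang -88.23 F [0.6  0.07 0.09] T [ 0.01  0.05 -0.04] w 0.0426
(6175, array([0.0189, 0.0356, 0.0254]), 'height@z.08', np.float64(0.026895937228693146), 'deg', np.float64(1.0825657862722486), np.float64(2.042557128587925)) [-0.0001 -1.     -0.    ]
```

View pics/w16.png

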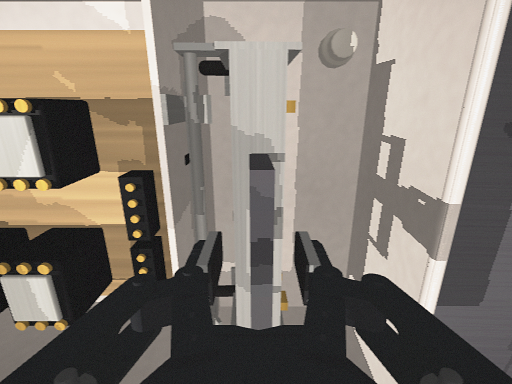

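>>> arm_command(steps=[0, -0.01, 0, 0, 0, 0, -0.03, 0, 0, 0, 0, -0.06, 0, 0, 0, 0, -0.1, 0, 0, 0, 0, -0.14, 0, 0, 0])

```text
time: 22.32
tcp_pos: [0.5732, 0.0291, 0.2983]
tcp_rot: [[0.031, 0.001, 1.0], [-1.0, 0.0, 0.031], [-0.0, -1.0, 0.001]]
force: [-0.1, 0.3, -0.1]
width: 0.0426
```

>>> arm_command(steps=[0.01, -0.01, 0, 0, 0, 0.03, -0.02, 0, 0, 0, 0.06, -0.02, 0, 0, 0, 0.1, -0.02, 0, 0, 0, 0.1, -0.02, 0, 0, 0])

```text
time: 22.95
tcp_pos: [0.5751, -0.0778, 0.315]
tcp_rot: [[0.021, -0.003, 1.0], [-1.0, -0.004, 0.021], [0.004, -1.0, -0.003]]
force: [0.2, 1.0, 0.6]
width: 0.0426
```

```bash
python3 m5.py 17; python3 - <<'E'
from h import *
np.set_printoptions(precision=4,suppress=True)
a=np.radians(1.76);ex=np.array([np.cos(a),np.sin(a)]);ey=np.array([-ex[1],ex[0]])
for n in ('wrist','top'):
    p=snap(n,'fin'+n); X=cloud(p).reshape(-1,3); o=np.array(dict(w=[.569,.0815],t=[.5685,.080])[n[0]])
    B=np.c_[(X[:,:2]-o)@ex,(X[:,:2]-o)@ey,X[:,2]]
    for lo,hi in ((-.115,-.09),(-.07,-.04),(-.04,0),(0,.04),(.04,.07),(.09,.115)):
        e=B[(B[:,0]>lo)&(B[:,0]<hi)&(B[:,1]>-.018)&(B[:,1]<-.004)&(B[:,2]>.112)&(B[:,2]<.13)]
        if len(e)>3: print(n,lo,len(e),np.percentile(e[:,1],[3,50,97]),np.percentile(e[:,2],[50,95]))
E
python3 -c "
import cv2
a=cv2.imread('pics/17wrist.png');cv2.imwrite('pics/17wb.png',cv2.resize(a,(800,600)))"
```

```text
t 22.95 tcp [ 0.5751 -0.0778  0.315 ] ang -88.81 F [0.16 1.02 0.64] T [0.06 0.05 0.01] w 0.0426
wrist -0.115 129 [-0.0174 -0.0112 -0.005 ] [0.1235 0.129 ]
wrist -0.07 131 [-0.0134 -0.0108 -0.0063] [0.1225 0.124 ]
wrist -0.04 188 [-0.0133 -0.0109 -0.0065] [0.1219 0.1234]
wrist 0 209 [-0.0135 -0.011  -0.0066] [0.1212 0.1229]
wrist 0.04 172 [-0.0137 -0.011  -0.0067] [0.1206 0.1222]
wrist 0.09 183 [-0.0161 -0.0111 -0.0062] [0.1201 0.1263]
top -0.07 28 [-0.0129 -0.0093 -0.0062] [0.1218 0.1248]
top -0.04 45 [-0.0135 -0.0107 -0.0061] [0.1214 0.1242]
top 0 45 [-0.0131 -0.0101 -0.0069] [0.1213 0.1245]
top 0.04 34 [-0.0137 -0.0106 -0.0054] [0.1199 0.1238]
top 0.09 31 [-0.0147 -0.0104 -0.0064] [0.1198 0.1247]
```

View pics/17wb.png

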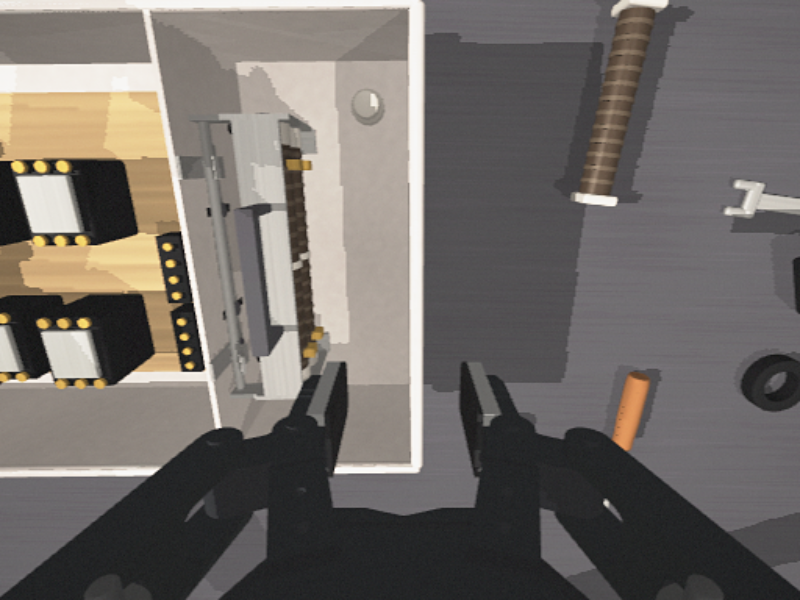

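View pics/17s.png

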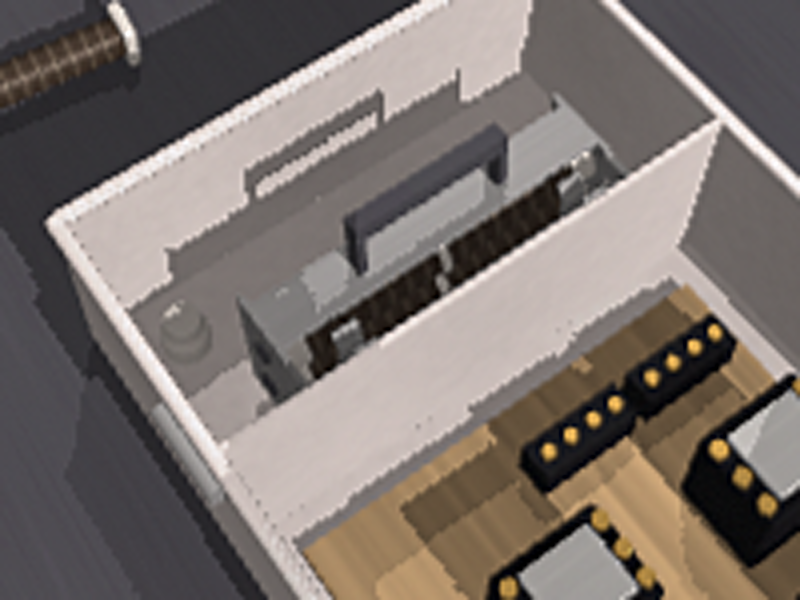

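>>> arm_command(steps=[0, 0, 0, 0, 0, 0, 0, 0, 0, 0, 0, 0, 0, 0, 0, 0, 0, 0, 0, 0, 0, 0, 0, 0, 0])

```text
time: 23.78
tcp_pos: [0.5764, -0.0708, 0.3163]
tcp_rot: [[0.031, 0.0, 1.0], [-1.0, 0.0, 0.031], [-0.0, -1.0, 0.0]]
force: [0.3, 0.1, 0.3]
width: 0.0424
```

```bash
python3 - <<'E'
from h import *
st(); p=snap('top','end'); q=pickle.load(open('top0.pkl','rb'))
d=np.abs(p['pixels'].astype(int)-q['pixels']).max(-1)>60
cv2.imwrite('pics/enddiff.png',np.hstack([p['pixels'][:,:,::-1],np.repeat((d*255).astype('uint8')[:,:,None],3,2)])[:, :, :][::1, ::1][:384,:1024].repeat(1,0)[::2,::2])
E
```

```text
t 23.775 tcp [ 0.5764 -0.0708  0.3163] ang -88.23 F [0.33 0.1  0.31] T [0.04 0.01 0.05] w 0.0424
```

View pics/end.png

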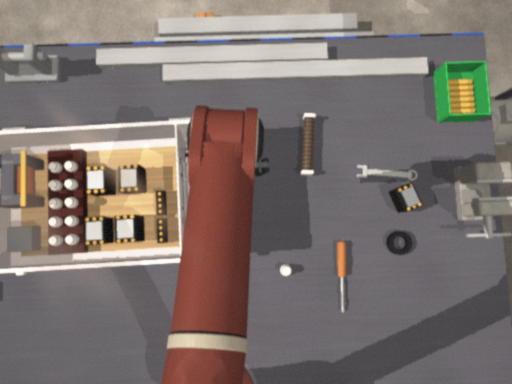

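The top view shows the bystanders where they were, and the arm is clear of the bank and at rest.

```bash
python3 -c "
from cell import env
print(env.job_done())"
```

```text
the job is handed in; nothing more can be done
None
```

I hung the resistor bank by its rear bar in both hooks on the dividing wall, let go and backed the arm clear. The job was handed in at about 24 s of the 48 s allowed.

**Hooks:** In the images the near hook sits about 2.5 mm higher than the far one. I lowered the bank with a light 20 to 30 N grip, so it could tilt in the fingers by that amount.

**Feeling the load:** Before I let go, the hooks carried the bank's whole weight, with up to about 5 N of downward push from the arm on top. My estimate is at most about 8 N on the near hook and 2 to 4 N on the far one. That split is rough: sideways friction disturbed the torque reading, and one intermediate reading put almost nothing on the far hook, so I lowered again. The bank's lengthwise tilt stayed the same when the grip opened, which also suggests both hooks were carrying it.

**Final checks:**
- The bar lies about 9.5 to 10 mm off the wall, inside both throats, its near end about 2.6 mm higher than the far end.
- The bank leans outward about 2°, presumably with its feet against the wall; I could not see the feet.
- The wrist force was about zero after release.
- In the pictures the loose items on the bench and the fuse cap in the box look where they were. I judged this by eye, and in the last top view the arm hid the compartment.

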